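Shut and lock the cold display case

ROBOT

A 6-joint arm with a two-finger parallel gripper is mounted at the origin on a cart in front of the work surface, level with it; the furniture and walls round the work are solid. World frame = base frame: x ahead of the robot, y to its left, z up, the work surface at z = 0. Lengths are in m, angles in rad, forces in N, time in s.
With the tool pointing down it reaches from about 0.35 to 0.775 m from the base axis. Payload 7.3 kg.
Tool frame: the origin (TCP) lies midway between the tips of the shut fingers; the grasp point (between the pads) lies 19 mm behind it; z points along the fingers, y is the line along which they close (so a half turn about z gives the same grasp; the last joint's range is limited). The gripper opens to 92 mm and grips with 3 to 60 N. Pads are 19 mm wide; open, the fingers measure 130 mm over their backs; the gripper's body (75 mm by 190 mm) begins 47 mm behind the grasp point.
Start: joints at [1.034, 0.342, 1.524, -0, 1.275, -0.146], TCP at [0.2, 0.485, 0.227] pointing down, gripper open.
Joint ranges: [-2.53, 2.53], [-0.77, 2.02], [0.04, 2.7], [-1, 4.14], [0.28, 2.66], [-3.11, 3.11]. Speed limits (rad/s): [2.57, 2.57, 3.14, 3.14, 3.14, 3.14].

INTERFACE

Orientations are given as [roll, pitch, yaw] about the fixed x, y, z axes, in that order (R = Rz(yaw) Ry(pitch) Rx(roll)).
In Python, from cell import monitor, vision, workorder gives the robot as it stands.
- The arm moves only by the tool move_arm, never from a script. Its argument "rows" is a list of rows, each a list of 5 numbers: the shift along the world's x, y, z in mm, then the turn about the world's z in rad, then the closure, from -1 (fully open) to 1 (shut). A call has 1 to 12 rows; each row shifts and turns the commanded pose from where the row before left it; what a row does not reach is not made up. A row lasts 1/10 s, in which the tool goes at most 50 mm and 8.59 degrees, less where a joint would pass 70% of its speed; a pose out of reach is approached as far as the arm can. A call is refused whole if a number of a shift passes 50 or a number of a turn 0.15, either way. A call with a gripper value outside its range is refused whole. The fingers move at their own pace and stop on an object; "newtons" is the grip in N (left out, the last holds). Time passes only in rows, so rows that do not move let the fingers close. It gives the time, the measured TCP pose, the force, the opening and the grip force at its end, in the units of the state.
- monitor.observe(): the state, without advancing time (a new reading comes with each control period).
- vision.read_camera(name): name is "side" or "top"; returns the picture (384x512x3 uint8, red, green, blue); there is no depth.
- vision.get_calibration(name): a dict with "K" (3x3 intrinsics, pixels), "T" (4x4, takes a point from camera to world coordinates). Camera axes: x right, y up, looking along -z (the intrinsics and any distortion apply to the point x, -y, -z); pixel columns grow to the right and rows downward; lengths in m; the calibration is good to about 2 mm. A picture is of the moment at which its call begins. get_calibration takes no time and is no camera call.
- workorder.hand_in(): hands the job in; it is judged then, once.
The state is a dict: "time": time; "qpos": joint angles; "qvel": joint speeds; "joint_efforts": joint torques, N m; "tool_pos": TCP position; "tool_rot": TCP orientation; "contact_force": force on the tool from outside, world axes, zero at the start; "torque": the same for the moment, N m; "opening": finger opening in m; "grip_force": force on a finger pad.
Only numpy, scipy, OpenCV 4.12 (cv2) and the standard library are available. Lean on these libraries where they do the work, as an engineer would, in place of code of your own. Each camera call takes 0.05 s, during which the arm holds its last target. There are 200 camera calls.

TASK

Shut up the small glass display case for the break: push the food pan that sticks out of it straight in until it stands wholly inside behind the line of the door, slide the glass door across until it is fully shut, and then press the round push lock on the door all the way in. Only push, with the fingertips: do not lift or tip the pans, and leave everything else where it stands.

Things in the scene. Friction and masses are not known exactly. Their poses are not given: they have to be found in the camera images.
- display_case: fixed display case, 300 mm deep (x), 470 wide (y), 244 high; origin: centre of underside; x away from the robot, y left, z up. Deck 75 mm up; glass ends and back. Robot's side leans away going up, 0.5 rad from upright: right half a fixed pane, left half the bay that the door closes. Head bar: front edge at x = -65 mm, 224 to 244 mm high. Plates stand on top.
- case_opening (a point): point on the deck at the foot of the door's plane, in the middle of the left bay (case x -134, y +140, z 75 mm); axes as the case. The bay ends at the left jamb, case y +218 mm. To let the door by, a pan's origin must be beyond the case's centre (case x > 0); its rim meets the glass back at case x = +51 mm.
- pan_tomato: steel food pan of small tomatoes, rim 182 mm (its x) by 107 mm (its y), foot 158 x 92 mm, 64 mm high, rim the top 12 mm, 0.2 to 0.4 kg, loose. Origin: centre of underside, z up, length along the case's x. One pan stands in the open left bay and sticks out toward the robot (origin at case x -125 to -100 mm), the other right inside behind the fixed pane; which is which varies.
- pan_mushroom: steel food pan of pale diced mushrooms, rim 182 mm (its x) by 107 mm (its y), foot 158 x 92 mm, 64 mm high, rim the top 12 mm, 0.2 to 0.4 kg, loose. Origin: centre of underside, z up, length along the case's x. One pan stands in the open left bay and sticks out toward the robot (origin at case x -125 to -100 mm), the other right inside behind the fixed pane; which is which varies.
- case_door (a joint): travel (m) of the leaning, metal-framed glass door (225 mm wide, 165 high along its slope, 10 thick) along the case's y: 0 = fully shut against the left jamb, grows as it slides to the right (case -y); starts 180 to 205 mm open, in front of the fixed pane. Takes about 2 N, stays where it is left; a pan in its line stops it.
- door_pull (a point): middle of the door's pull: an upright metal fin near the door's left edge, 6 mm thick (y), 105 mm long up the slope, standing 26 mm out square to the door's face; this point is 13 mm out. Its outer edge has a small lip to the left; its right flank is plain: push that to the left. Axes: x into the door square to it, y the case's y, z up the slope.
- push_lock (a joint): travel (m) of the push lock's plunger: 0 = out, 0.010 = all the way in; moves square into the door, that is away from the robot and 0.5 rad below level; takes about 4 N, does not spring back.
- lock_face (a point): centre of the outer face of the plunger, a steel button 22 mm across in a 29 mm collar, standing 16 mm out from the door's right-hand stile, 198 mm to the right of the pull and 17 mm further up the slope; it travels with the door. Its x axis is the pressing direction.
- pump_dispenser: tall white sauce dispenser fixed to the worktop to the right of the case, 120 x 110 x 317 mm; origin: centre of its underside. An obstacle only.
- order_bell: counter bell, 81 mm wide, 57 mm high, on the worktop in front; origin: centre of its underside. Bystander.
- espresso_cup: cup, 60 x 87 x 50 mm, on the worktop in front; origin: near the centre of its underside. Bystander.
- order_pad: spiral note pad, 120 x 89 x 13 mm, lying in front; origin: centre of its underside. Bystander.
- bench_scraper: dough scraper with a wooden bar, 113 x 152 x 21 mm, lying in front at the right; origin: centre of its underside. Bystander.

How it is judged:
On the way, in this order (a step that is already met when the one before it is completed fails the run):
1. both pans stand on the deck wholly inside, clear of the line of the door (x of each of pan_tomato, pan_mushroom in the frame of display_case above 0 m and z of pan_tomato in the frame of display_case between 0.065 and 0.085 m and angle between each of pan_tomato, pan_mushroom's own z axis and vertical below 0.1 rad and linear speed of each of pan_tomato, pan_mushroom below 0.02 m/s and z of pan_mushroom in the frame of display_case between 0.065 and 0.085 m), for 0.2 s.
2. the door is fully shut (value of joint case_door below 0.006 m and x of each of pan_tomato, pan_mushroom in the frame of display_case above 0 m), for 0.2 s.
3. the lock is pressed in (value of joint push_lock above 0.007 m and value of joint case_door below 0.006 m), for 0.2 s.
At the end, for the whole second after the job is handed in: The door is within 6 mm of fully shut, the lock plunger is at least 7 mm of its 10 mm in, and both pans stand level and at rest on the case's deck, their centres behind the case's centre plane (all of step 1 and all of step 3); the robot touches nothing.
It fails at once if a pan is lifted more than 20 mm off the deck (z of any of pan_tomato, pan_mushroom in the frame of display_case above 0.095 m).
It fails at once if a pan is tipped more than 20 degrees (angle between any of pan_tomato, pan_mushroom's own z axis and vertical above 0.35 rad).
It fails at once if a pan is pushed off the deck (z of any of pan_tomato, pan_mushroom in the frame of display_case below 0.05 m).
It fails at once if the bell, cup, pad or scraper are moved more than 30 mm (distance of any of order_bell, espresso_cup, order_pad, bench_scraper from where it was at the start of the episode above 0.03 m).
It also fails if it takes over 54 s, if anything falls off the work surface, if the arm or the gripper's body presses on something with over 40 N, if the wrist force passes 120 N, or if a joint passes its speed limit or range.

## Working session

There is one attempt and no reset: what is moved stays moved. The work goes in short steps, Python scripts to look and compute and a tool call to move; the robot and the scene stay as the last step left them, time stands still between calls to the robot, and variables do not carry over. Pictures are saved under pics/ and viewed, at most 10 in all, crops included, and the job is handed in when it is done.

Besides the shell and the picture viewer there is one more tool, called in YAML: its name, and indented under it one key for each argument. move_arm: Moves the arm, as the interface text tells. Its arguments: {"type":"object","properties":{"rows":{"type":"array","items":{"type":"array","items":{"type":"number"}}},"newtons":{"type":"number"}},"required":["rows"]}

```bash
mkdir -p pics; ls; python3 - <<'E'
from cell import monitor, vision, workorder
import cv2
s=monitor.observe();print(s)
for n in("side","top"):
    im=vision.read_camera(n);cv2.imwrite(f"pics/{n}0.png",im[:,:,::-1]);
    cv2.imwrite(f"pics/{n}0b.png",cv2.resize(im[:,:,::-1],(800,600),interpolation=cv2.INTER_CUBIC))
    print(vision.get_calibration(n))
E
```

```text
pics
{'time': 0.0, 'qpos': array([ 1.03397195e+00,  3.42709754e-01,  1.52504780e+00, -2.88736945e-06,
        1.27538493e+00, -1.46016908e-01]), 'qvel': array([ 0.00018925,  0.00091962, -0.00122347,  0.00116051,  0.00114336,
       -0.00050757]), 'joint_efforts': array([-2.00930222e-04, -4.31235301e+01, -2.44222283e+01,  7.18464120e-02,
        5.57242404e-02, -6.44187321e-05]), 'tool_pos': array([0.19976341, 0.48505776, 0.22604095]), 'tool_rot': array([-3.14005892e+00, -2.22765704e-04,  2.75078586e+00]), 'contact_force': array([0.11961281, 0.30209939, 0.73499263]), 'torque': array([-0.00278959, -0.00228995, -0.03938005]), 'grip_force': 0.0, 'opening': 0.09216356272330731}
{'K': array([[413.68165149,   0.        , 256.93137278],
       [  0.        , 413.68165149, 191.79240247],
       [  0.        ,   0.        ,   1.        ]]), 'T': array([[-0.92813661,  0.17857916, -0.32660667,  0.06619434],
       [-0.37161341, -0.39363914,  0.8408042 ,  1.29691016],
       [ 0.02158494,  0.90175258,  0.4317133 ,  0.75451319],
       [ 0.        ,  0.        ,  0.        ,  1.        ]])}
{'K': array([[381.85987551,   0.        , 251.31526929],
       [  0.        , 381.85987551, 187.67075601],
       [  0.        ,   0.        ,   1.        ]]), 'T': array([[-0.04749806,  0.7825348 , -0.62079242, -0.19003422],
       [-0.99884751, -0.03291798,  0.03492932,  0.12440514],
       [ 0.00689818,  0.62173604,  0.78319647,  1.06116881],
       [ 0.        ,  0.        ,  0.        ,  1.        ]])}
```

View pics/side0b.png

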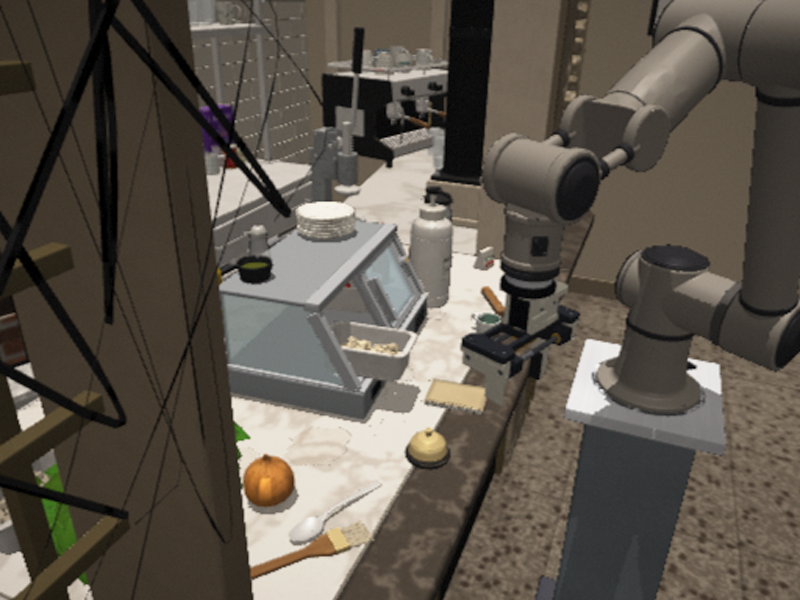

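View pics/top0b.png

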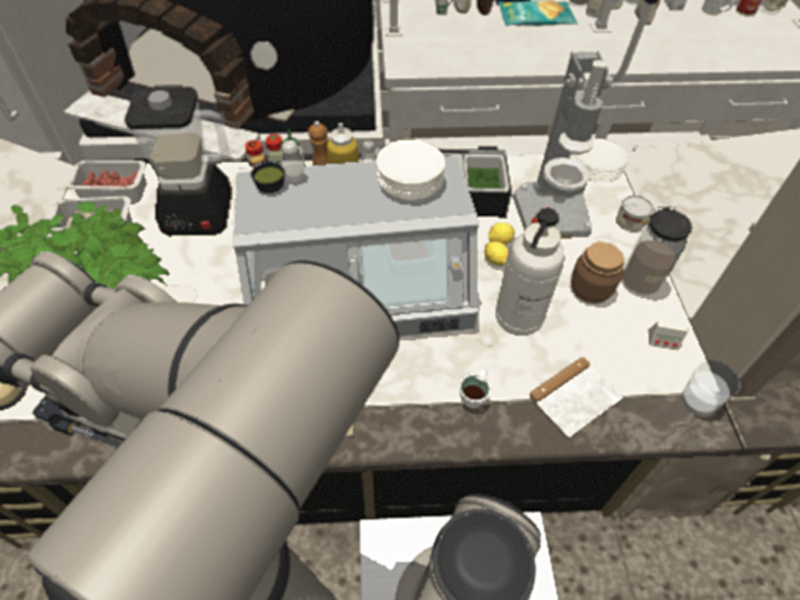

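The mushroom pan sticks out at about (375,345) in the side view, and the door stands over the right half. I'll enlarge both views to locate the case.

```bash
python3 - <<'E'
import cv2
a=cv2.imread("pics/top0.png")[85:223,140:324];cv2.imwrite("pics/tc.png",cv2.resize(a,(736,552),interpolation=cv2.INTER_CUBIC))
a=cv2.imread("pics/side0.png")[125:275,130:330];cv2.imwrite("pics/sc.png",cv2.resize(a,(800,600),interpolation=cv2.INTER_CUBIC))
E
```

```text
(no output)
```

View pics/tc.png

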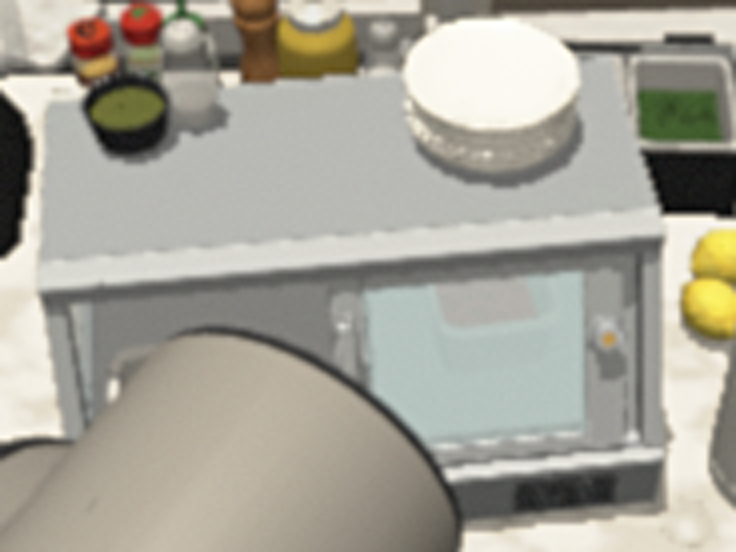

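View pics/sc.png

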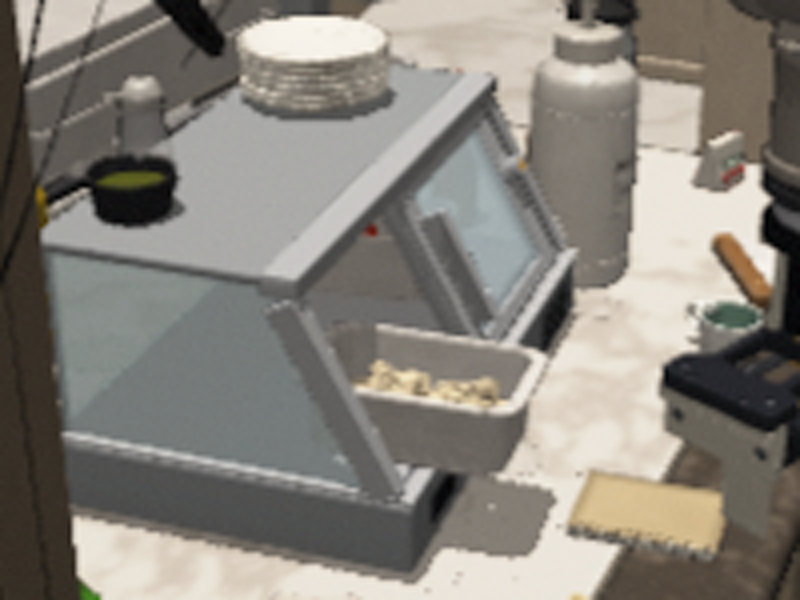

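```bash
cat > h.py <<'E'
import numpy as np
from scipy.optimize import least_squares
from cell import monitor, vision, workorder
C={n:vision.get_calibration(n) for n in("top","side")}
def proj(n,p):
    c=C[n];q=np.linalg.inv(c["T"])@np.append(p,1);q=q[:3]*[1,-1,-1]
    u=c["K"]@q;return u[:2]/u[2]
def w(p,s): # case->world
    x,y,a=s;c,si=np.cos(a),np.sin(a)
    return np.array([x+c*p[0]-si*p[1],y+si*p[0]+c*p[1],p[2]])
def off(n):return np.array([140,85.]) if n=="top" else np.array([130,125.])
def cr(n,u):return (np.array(u)-off(n))*4   # to crop px
E
cat > fit.py <<'E'
from h import *
M=[("top",(45,264),(-.065,.235,.244)),("top",(661,212),(-.065,-.235,.244)),("top",(42,292),(-.065,.235,.224)),("top",(661,240),(-.065,-.235,.224)),
("top",(663,510),(-.15,-.235,0)),("top",(663,463),(-.15,-.235,.075)),
("side",(410,574),(-.15,.235,0)),("side",(495,76),(-.065,-.235,.244)),("side",(268,278),(-.065,.235,.244)),("side",(575,252),(-.15,-.235,.075)),("side",(425,500),(-.15,.235,.075))]
f=lambda s:np.concatenate([cr(n,proj(n,w(p,s)))-u for n,u,p in M])
r=least_squares(f,[.6,0,0],loss="soft_l1",f_scale=4)
print(r.x);print(f(r.x).reshape(-1,2).round(1))
E
python3 fit.py
```

```text
[0.67470356 0.14955105 0.05958036]
[[ -7.3  12.3]
 [  7.9  18.7]
 [  1.2   2.8]
 [  4.7   9.4]
 [ -9.3  -2.2]
 [  1.2  -8.3]
 [-17.3   9.4]
 [ -1.6  -3.8]
 [  9.5  -3.8]
 [ -2.4  -4.5]
 [-33.1  -0.4]]
```

```bash
cat > fit2.py <<'E'
from h import *
import cv2
M=[("top",(42,292),(-.065,.235,.224)),("top",(661,240),(-.065,-.235,.224)),
("top",(663,510),(-.15,-.235,0)),("top",(663,463),(-.15,-.235,.075)),
("side",(408,574),(-.15,.235,0)),("side",(495,78),(-.065,-.235,.244)),("side",(271,278),(-.065,.235,.244)),("side",(573,252),(-.15,-.235,.075))]
f=lambda s:np.concatenate([cr(n,proj(n,w(p,s)+(s[3:6] if 0 else 0)))-u for n,u,p in M])
f=lambda v:np.concatenate([cr(n,proj(n,w(p,v[:3])+(v[3:6] if n=="top" else v[6:9])))-u for n,u,p in M]+[v[3:]/.002*4])
r=least_squares(f,[.6,0,0]+[0]*6,loss="soft_l1",f_scale=4)
print(r.x.round(4));print(f(r.x)[:-6].reshape(-1,2).round(1))
v=r.x
P=lambda n,p:tuple(int(t) for t in cr(n,proj(n,w(p,v[:3])+(v[3:6] if n=="top" else v[6:9]))).round())
Y=.235
L=[]
for s in(1,-1):
    L+=[((-.15,s*Y,0),(-.15,s*Y,.075)),((-.15,s*Y,.075),(-.065,s*Y,.224)),((-.065,s*Y,.224),(-.065,s*Y,.244)),((-.065,s*Y,.244),(.15,s*Y,.244)),((-.15,s*Y,0),(.15,s*Y,0)),((-.15,s*Y,.075),(.15,s*Y,.075))]
for x,z in((-.15,0),(-.15,.075),(-.134,.075),(-.065,.224),(-.065,.244),(.15,.244)):L+=[((x,Y,z),(x,-Y,z))]
ims=[]
for n,fn in(("top","tc"),("side","sc")):
    im=cv2.imread(f"pics/{fn}.png")
    for a,b in L:cv2.line(im,P(n,a),P(n,b),(0,0,255),1)
    ims.append(cv2.resize(im,(400*2,300*2))[:, :])
cv2.imwrite("pics/ov.png",cv2.resize(np.vstack([ims[0][:450],ims[1]]),(457,600)))
cv2.imwrite("pics/ovs.png",ims[1])
E
python3 fit2.py
```

```text
[ 6.744e-01  1.500e-01  5.460e-02  1.000e-04 -1.000e-04  4.000e-04
 -1.000e-04  1.000e-04 -9.000e-04]
[[  0.1   1.6]
 [  4.2  10.3]
 [-10.3  -1. ]
 [  0.2  -7.2]
 [-16.8  11.2]
 [ -0.3  -4.4]
 [  5.1  -2.2]
 [  0.8  -2.8]]
```

View pics/ovs.png

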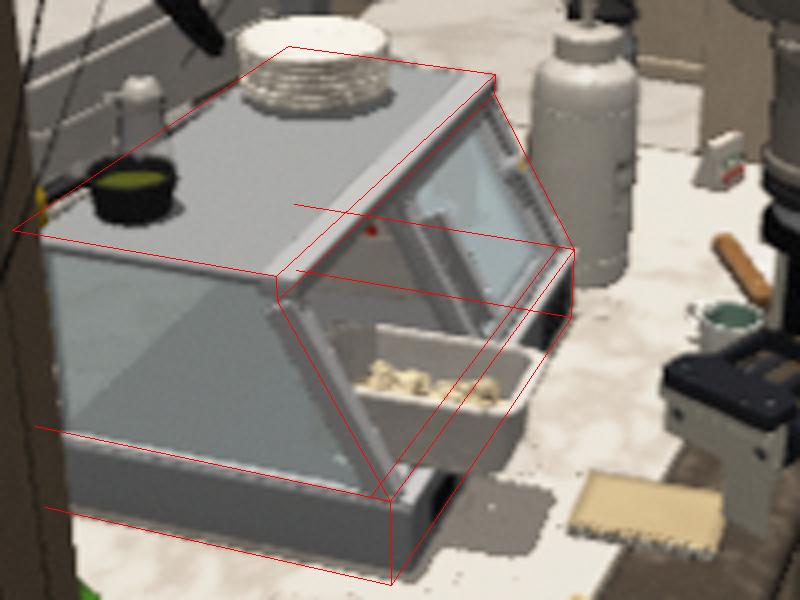

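```bash
python3 - <<'E'
s=open("fit2.py").read()
a=s.index('("side",(408');b=s.index("]\nf=")
s=s[:a]+'("side",(410,574),(-.15,.235,0)),("side",(410,499),(-.15,.235,.075)),("side",(497,90),(-.065,-.235,.224)),("side",(296,292),(-.065,.235,.224)),("side",(574,252),(-.15,-.235,.075)),("side",(574,315),(-.15,-.235,0))'+s[b:]
open("fit3.py","w").write(s)
E
python3 fit3.py
python3 - <<'E'
import cv2,numpy as np
a=cv2.imread("pics/ovs.png");a=cv2.resize(a[200:600,200:600],(600,600),interpolation=cv2.INTER_CUBIC);cv2.imwrite("pics/z.png",a)
E
```

```text
[ 0.6685  0.1488  0.0777  0.0007  0.0013  0.0008 -0.0007 -0.0013  0.001 ]
[[ 0.7 11.7]
 [ 5.5  9.7]
 [-6.9 -1.8]
 [ 3.8 -7.9]
 [-1.3  8.1]
 [-1.7 -0.7]
 [-0.4  0.6]
 [-1.3  7.2]
 [ 2.5 -6.7]
 [-0.5 -1.5]]
```

View pics/z.png

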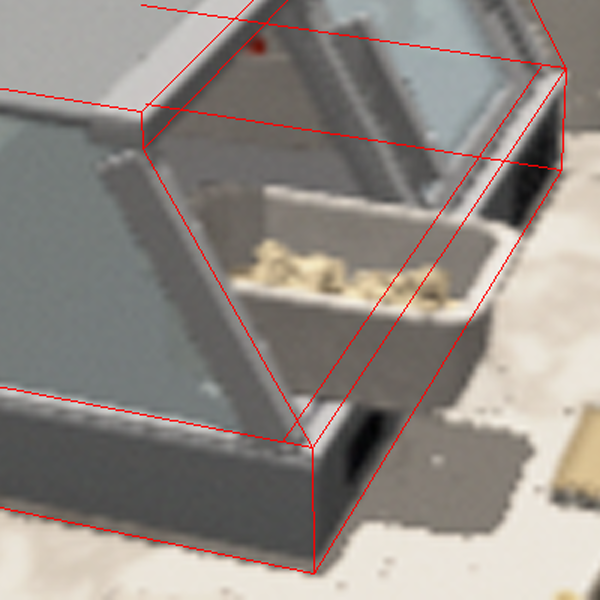

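```bash
cat > door.py <<'E'
from h import *
S=np.array([.6685,.1488,.0777]);O={"top":np.array([.0007,.0013,.0008]),"side":-np.array([.0007,.0013,-.001])}
def pc(n,p):return cr(n,proj(n,w(np.array(p),S)+O[n]))
up=np.array([np.sin(.5),0,np.cos(.5)]);out=np.array([-np.cos(.5),0,np.sin(.5)])
F=np.array([-.134,0,.075])
def pt(s,y,o):return F+up*s+out*o+np.array([0,y,0])
def ray(n,uv,z):
    c=C[n];u=np.array(uv)/4+off(n);d=np.linalg.inv(c["K"])@np.append(u,1);d=c["T"][:3,:3]@(d*[1,-1,-1]);t=c["T"][:3,3]-O[n]
    p=t+d*(z-t[2])/d[2];x,y,a=S;e=p[:2]-[x,y]
    return np.array([np.cos(a)*e[0]+np.sin(a)*e[1],-np.sin(a)*e[0]+np.cos(a)*e[1]])
if __name__=="__main__":
    for n,uv in(("top",(608,338)),("top",(608,345))):
        for o in(.016,.026):
            r=least_squares(lambda v:pc(n,pt(v[0],v[1],o))-uv,[.09,-.17]);print(n,o,r.x.round(4))
    for uv in((548,352),(512,410),(322,326)):print("rim",uv,ray("side",uv,.139).round(4))
    for s in(.03,.135):print("fin at y.01",s,pc("side",pt(s,.01,.026)),pc("top",pt(s,.01,.026)))
E
python3 door.py
```

```text
top 0.016 [ 0.0983 -0.1877]
top 0.026 [ 0.1021 -0.1856]
top 0.016 [ 0.0925 -0.1876]
top 0.026 [ 0.0964 -0.1855]
rim (548, 352) [-0.2151  0.0985]
rim (512, 410) [-0.2149  0.1924]
rim (322, 326) [-0.0331  0.1175]
fin at y.01 0.03 [493.33149367 317.11021313] [361.31561135 447.64391463]
fin at y.01 0.135 [437.30264461 208.49123718] [350.75196834 320.2278128 ]
```

The side view shows the pan's front rim at case x ≈ -0.215, so its origin is at about -0.124. The pull is at y ≈ 0.011, so the door is about 195 mm open. Next I move to the start of the push.

move_arm:
  rows:
    - [25,-30,0,0.0586,0.43]
    - [25,-30,0,0.0586,0.43]
    - [25,-30,0,0.0586,0.43]
    - [25,-30,0,0.0586,0.43]
    - [25,-30,0,0.0586,0.43]
    - [25,-30,0,0.0586,0.43]
    - [25,-30,0,0.0586,0.43]
    - [25,-28,0,0.0586,0.43]
    - [0,0,-40,0,0.43]
    - [0,0,-40,0,0.43]
    - [0,0,-20,0,0.43]
    - [0,0,0,0,0.43]

```text
time: 1.3
tool_pos: [0.398, 0.2464, 0.124]
tool_rot: [-3.14, -0.007, -3.064]
contact_force: [0.1, -0.3, 1.5]
opening: 0.0259
grip_force: 0.0
```

move_arm:
  rows:
    - [15,1.2,0,0,0.43]
    - [15,1.2,0,0,0.43]
    - [10,0.8,0,0,0.43]
    - [10,0.8,0,0,0.43]
    - [10,0.8,0,0,0.43]
    - [10,0.8,0,0,0.43]
    - [10,0.8,0,0,0.43]
    - [10,0.8,0,0,0.43]

```text
time: 2.1
tool_pos: [0.4906, 0.2547, 0.1268]
tool_rot: [3.142, -0.0, -3.064]
contact_force: [-2.5, -1.4, 1.6]
opening: 0.026
grip_force: 1.4
```

```bash
python3 - <<'E'
from cell import vision,monitor
import cv2
s=vision.read_camera("side")[:,:,::-1][125:275,130:330]
t=vision.read_camera("top")[:,:,::-1][85:223,140:324]
cv2.imwrite("pics/s1.png",cv2.resize(s,(800,600),interpolation=cv2.INTER_CUBIC))
cv2.imwrite("pics/t1.png",cv2.resize(t,(736,552),interpolation=cv2.INTER_CUBIC))
a=cv2.resize(s,(400,300),interpolation=cv2.INTER_CUBIC);b=cv2.resize(t,(400,300),interpolation=cv2.INTER_CUBIC)
cv2.imwrite("pics/st1.png",cv2.hconcat([a,b]));print(monitor.observe()["contact_force"])
E
```

```text
[-0.77346754 -0.15719811 -0.85997997]
```

View pics/s1.png

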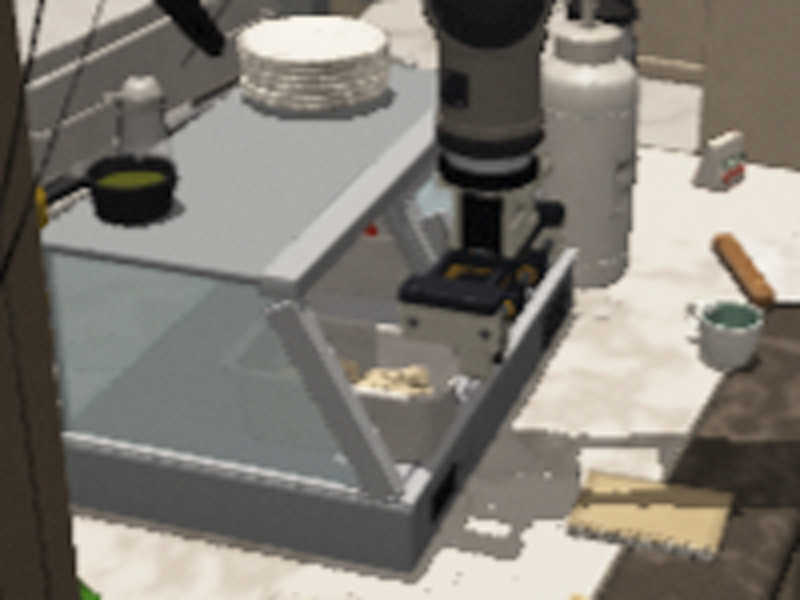

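move_arm:
  rows:
    - [20,1.6,0,0,0.43]
    - [38,3,0,0,0.43]
    - [0,0,0,0,0.43]
    - [0,0,0,0,0.43]

```text
time: 2.6
tool_pos: [0.5481, 0.259, 0.1261]
tool_rot: [-3.142, -0.0, -3.064]
contact_force: [-0.2, 0.6, -1.0]
opening: 0.0263
grip_force: 0.0
```

```bash
cat > snap.py <<'E'
from cell import vision,monitor
import cv2,sys
s=vision.read_camera("side")[:,:,::-1][125:275,130:330]
t=vision.read_camera("top")[:,:,::-1][85:223,140:324]
k=sys.argv[1]
cv2.imwrite(f"pics/s{k}.png",cv2.resize(s,(800,600),interpolation=cv2.INTER_CUBIC))
cv2.imwrite(f"pics/t{k}.png",cv2.resize(t,(736,552),interpolation=cv2.INTER_CUBIC))
o=monitor.observe();print(o["contact_force"],o["tool_pos"],o["time"])
E
python3 snap.py 2
```

```text
[-0.19196624  0.30518862 -0.79257115] [0.54710443 0.25915399 0.12646627] 2.7
```

View pics/s2.png

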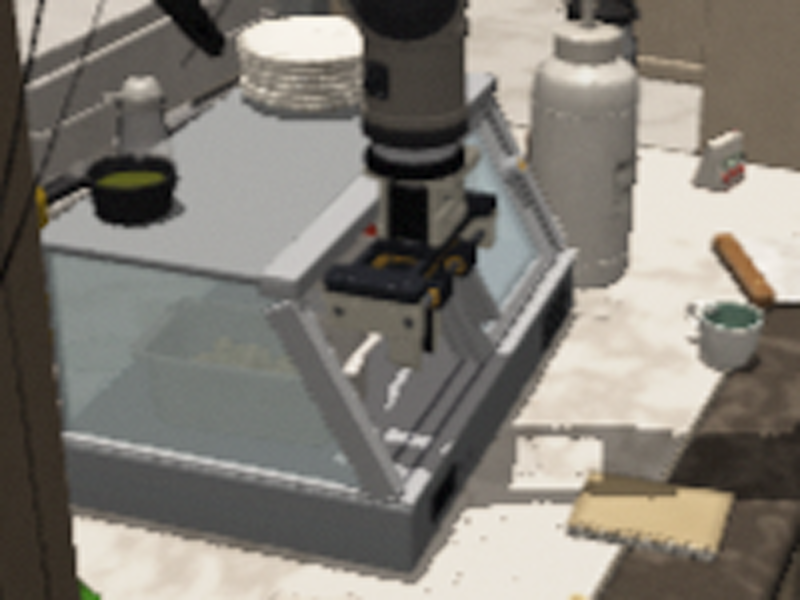

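```bash
python3 - <<'E'
from door import *
for uv in((380,335),(352,376),(135,350),(180,298)):print(uv,ray("side",uv,.139).round(4))
for x in(.0,.02,.05):
  print(x,[pc("side",(x+a*.091,.145+b*.0535,.139)).round() for a,b in((-1,-1),(-1,1),(1,1),(1,-1))])
E
```

```text
(380, 335) [-0.0821  0.1162]
(352, 376) [-0.0862  0.1846]
(135, 350) [0.0863 0.2026]
(180, 298) [0.0955 0.1111]
0.0 [array([402., 323.]), array([351., 386.]), array([132., 347.]), array([196., 289.])]
0.02 [array([378., 319.]), array([326., 381.]), array([109., 343.]), array([174., 285.])]
0.05 [array([344., 313.]), array([289., 375.]), array([ 75., 336.]), array([142., 280.])]
```

move_arm:
  rows:
    - [2,0.2,0,0,0.43]
    - [2,0.2,0,0,0.43]
    - [2,0.2,0,0,0.43]
    - [2,0.2,0,0,0.43]
    - [0,0,0,0,0.43]

```text
time: 3.2
tool_pos: [0.5553, 0.2601, 0.1267]
tool_rot: [-3.141, -0.002, -3.063]
contact_force: [-3.3, -0.6, 1.8]
opening: 0.0267
grip_force: 0.0
```

move_arm:
  rows:
    - [2,0.2,0,0,0.43]
    - [2,0.2,0,0,0.43]
    - [0,0,0,0,0.43]

```text
time: 3.5
tool_pos: [0.5547, 0.26, 0.126]
tool_rot: [-3.139, -0.011, -3.06]
contact_force: [-24.6, -4.7, 8.2]
opening: 0.0263
grip_force: 0.0
```

Body contact at TCP case x ≈ -0.104 confirms the case estimate to within about 2 mm. I'll back off and check the pan.

move_arm:
  rows:
    - [-20,-1.6,0,0,0.43]
    - [-40,-3,0,0,1]
    - [-40,-3,0,0,1]
    - [0,-35,20,0,1]
    - [0,-50,20,0,1]
    - [0,-50,0,0,1]
    - [0,-50,0,0,1]
    - [0,-40,0,0,1]
    - [0,0,0,0,1]

```text
time: 4.4
tool_pos: [0.4605, 0.0272, 0.1657]
tool_rot: [-3.14, 0.001, -3.069]
contact_force: [-0.2, 0.9, -0.0]
opening: 0.0004
grip_force: 0.0
```

```bash
python3 snap.py 3; python3 - <<'E'
import cv2
a=cv2.imread("pics/s3.png")[230:500,50:450];b=cv2.imread("pics/t3.png")[230:500,0:400]
cv2.imwrite("pics/v3.png",cv2.hconcat([a,b]))
E
```

```text
[0.39240248 0.13874018 0.19746152] [0.4602842  0.03065888 0.16550853] 4.5
```

View pics/v3.png

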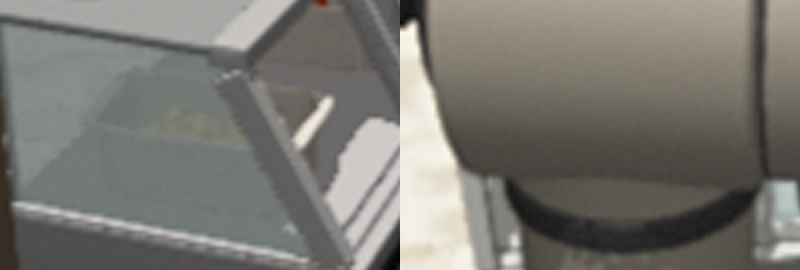

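The side view shows the pan inside, with its front rim edge running from about (383,327) to (352,378) in crop pixels. I'll measure that edge precisely.

```bash
python3 - <<'E'
from door import *
import cv2
im=vision.read_camera("side").astype(int)
np.set_printoptions(linewidth=200)
for r in range(204,224,2):print(r,im[r,205:232].sum(1)//3)
for z in(.139,.127):
  for x in(-.091,-.081,-.071):
    print(z,x,[(pc("side",(x,y,z))/4+off("side")).round(1) for y in(.11,.145,.18)])
E
```

```text
204 [125 133 136 130 114 109 111 114 115 115 114 112 110 108 107 106 104 105 107 105 104 106 104 106 105 106 104]
206 [103 123 133 133 120 106 100 100 102 101 103 100 101 102 102 105 114 121 121 143 131 104 105 105 105 104 105]
208 [ 95 101 122 134 133 121 105 100 100  99 101 100 104 101  99  87 100 174 218 222 173 106 106 106 105 104 105]
210 [ 93  95  99 122 135 131 115 101  98  98 100 100  99  96  95 105 179 222 219 168 112 106 105 106 106 106 105]
212 [ 93  94  94  95 120 134 131 147 127  99  99 100  98 100 174 222 227 206 151 110 105 104 107 106 106 107 105]
214 [ 94  95  95  95  97 117 131 132 130 112  99 100 152 211 228 228 186 117 104 105 105 105 104 105 104 104 105]
216 [ 93  94  93  95  93  93 117 132 132 129 115 182 224 228 218 157  98 101 105 105 105 104 107 105 105 105 171]
218 [ 98  92  93  96  95  95  95 115 130 132 141 178 215 194 126  85  94 103 105 104 107 105 105 106 155 194 203]
220 [106  92  93  94  94  95  94  94 111 131 132 140 124  91  85  85  93 102 105 104 105 106 106 155 193 203 202]
222 [117 101  93  93  92  95  93  94  93 104 125 132 134 114  91  83  93 103 107 107 105 104 170 202 202 202 202]
0.139 -0.091 [array([228.3, 208.3]), array([224.3, 213.3]), array([220. , 218.6])]
0.139 -0.081 [array([225.4, 207.8]), array([221.3, 212.8]), array([217., 218.])]
0.139 -0.071 [array([222.5, 207.3]), array([218.3, 212.3]), array([213.9, 217.5])]
0.127 -0.091 [array([228.4, 211.7]), array([224.3, 216.7]), array([220.1, 222. ])]
0.127 -0.081 [array([225.4, 211.2]), array([221.3, 216.2]), array([217. , 221.5])]
0.127 -0.071 [array([222.5, 210.7]), array([218.3, 215.7]), array([214. , 220.9])]
```

move_arm:
  rows:
    - [0,40,-10,0,1]
    - [0,40,-10,0,1]
    - [0,5,0,0,1]
    - [30,0,0,0,1]
    - [30,0,0,0,1]
    - [15,0,0,0,1]
    - [10,0,0,0,1]
    - [5,0,0,0,1]
    - [0,0,0,0,1]

```text
time: 5.45
tool_pos: [0.5499, 0.1168, 0.1452]
tool_rot: [3.141, -0.0, -3.063]
contact_force: [-0.0, -0.2, -0.6]
opening: 0.0004
grip_force: 0.0
```

move_arm:
  rows:
    - [-0.4,5,0,0,1]
    - [-0.4,5,0,0,1]
    - [-0.4,5,0,0,1]
    - [-0.4,5,0,0,1]
    - [-0.8,10,0,0,1]
    - [-0.8,10,0,0,1]
    - [-0.8,10,0,0,1]

```text
time: 6.15
tool_pos: [0.5457, 0.1673, 0.1453]
tool_rot: [3.142, -0.0, -3.063]
contact_force: [-2.3, -2.4, -0.0]
opening: 0.0003
grip_force: 1.3
```

move_arm:
  rows:
    - [-0.9,12,0,0,1]
    - [-0.9,12,0,0,1]
    - [-0.9,12,0,0,1]
    - [-0.9,12,0,0,1]
    - [-0.9,12,0,0,1]
    - [-0.9,12,0,0,1]
    - [-0.9,12,0,0,1]
    - [-0.9,12,0,0,1]
    - [-0.9,12,0,0,1]
    - [-0.9,12,0,0,1]
    - [-0.8,10,0,0,1]

```text
time: 7.25
tool_pos: [0.5361, 0.2976, 0.1452]
tool_rot: [3.141, -0.0, -3.063]
contact_force: [-1.8, -1.3, 0.1]
opening: 0.0005
grip_force: 1.3
```

move_arm:
  rows:
    - [-0.4,5,0,0,1]
    - [-0.4,5,0,0,1]
    - [-0.4,5,0,0,1]
    - [-0.3,4,0,0,1]

```text
time: 7.65
tool_pos: [0.5347, 0.3157, 0.1453]
tool_rot: [3.142, -0.0, -3.064]
contact_force: [-1.2, -2.6, -0.9]
opening: 0.0002
grip_force: 1.0
```

move_arm:
  rows:
    - [-0.2,3,0,0,1]
    - [-0.2,3,0,0,1]
    - [-0.2,3,0,0,1]
    - [0,0,0,0,1]

```text
time: 8.05
tool_pos: [0.5343, 0.325, 0.1454]
tool_rot: [3.141, 0.001, -3.063]
contact_force: [-0.4, -0.4, -0.5]
opening: 0.0003
grip_force: 0.1
```

move_arm:
  rows:
    - [-0.2,2,0,0,1]
    - [-0.2,2,0,0,1]
    - [-0.2,2,0,0,1]
    - [0,0,0,0,1]

```text
time: 8.45
tool_pos: [0.5341, 0.3271, 0.1455]
tool_rot: [-3.136, -0.0, -3.065]
contact_force: [-0.7, -14.1, 2.7]
opening: 0.0002
grip_force: 7.4
```

move_arm:
  rows:
    - [0.5,-6,0,0,1]
    - [0,-2,0,0,1]
    - [-25,0,0,0,1]
    - [-15,0,9,0,1]
    - [0,-30,10,0,1]
    - [0,-40,0,0,1]
    - [0,-40,0,0,1]
    - [0,-40,0,0,1]
    - [0,-20,0,0,1]
    - [0,0,0,0,1]

```text
time: 9.45
tool_pos: [0.4943, 0.1506, 0.1647]
tool_rot: [3.141, 0.001, -3.067]
contact_force: [0.4, 1.2, 0.4]
opening: 0.0006
grip_force: 0.0
```

```bash
python3 - <<'E'
from door import *
import cv2
t=vision.read_camera("top")[:,:,::-1][85:223,140:324]
s=vision.read_camera("side")[:,:,::-1][125:275,130:330]
cv2.imwrite("pics/v4.png",cv2.hconcat([cv2.resize(t,(400,300),interpolation=cv2.INTER_CUBIC),cv2.resize(s,(400,300),interpolation=cv2.INTER_CUBIC)]))
print(monitor.observe()["tool_pos"])
for o in(.016,.021,.026):print(o,pc("side",pt(.1,.012,o)),pc("top",pt(.1,.012,o)))
E
```

```text
[0.49429081 0.15289225 0.16457559]
0.016 [445.42391964 249.81984278] [350.98196608 359.28197164]
0.021 [450.4223833  247.97120664] [351.35225311 361.60493855]
0.026 [455.43669006 246.11671109] [351.72547084 363.94629104]
```

View pics/v4.png

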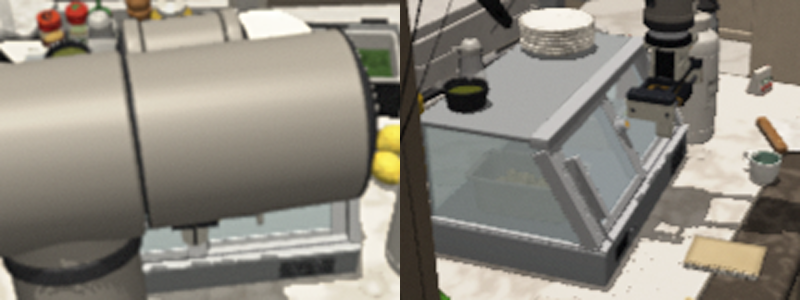

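The side view shows the door shut against the jamb, and the lock spot at crop (448,248) matches the prediction. I'll close in on the lock.

move_arm:
  rows:
    - [20,-2,0,0,1]
    - [20,-1,0,0,1]
    - [4,0.3,0,0,1]
    - [3,0.2,0,0,1]
    - [3,0.2,0,0,1]
    - [0,0,0,0,1]

```text
time: 10.15
tool_pos: [0.5437, 0.1506, 0.1643]
tool_rot: [3.141, -0.0, -3.063]
contact_force: [-0.7, -1.5, -0.6]
opening: 0.0003
grip_force: 0.0
```

move_arm:
  rows:
    - [2,0.2,0,0,1]
    - [2,0.2,0,0,1]
    - [2,0.2,0,0,1]
    - [0,0,0,0,1]

```text
time: 10.55
tool_pos: [0.5488, 0.1507, 0.1636]
tool_rot: [3.141, -0.003, -3.064]
contact_force: [-5.3, -0.0, -0.9]
opening: 0.0003
grip_force: 2.4
```

move_arm:
  rows:
    - [1.8,0.1,-1,0,1]
    - [1.8,0.1,-1,0,1]
    - [1.8,0.1,-1,0,1]
    - [1.8,0.1,-1,0,1]
    - [0,0,0,0,1]

```text
time: 11.05
tool_pos: [0.556, 0.1513, 0.1597]
tool_rot: [3.141, -0.003, -3.064]
contact_force: [-6.1, 0.9, 0.0]
opening: 0.0006
grip_force: 2.8
```

move_arm:
  rows:
    - [1,0.1,-0.5,0,1]
    - [1,0.1,-0.5,0,1]
    - [1,0.1,-0.5,0,1]
    - [0,0,0,0,1]

```text
time: 11.45
tool_pos: [0.5566, 0.1514, 0.1591]
tool_rot: [3.142, -0.008, -3.063]
contact_force: [-16.2, -0.4, 10.7]
opening: 0.0005
grip_force: 8.3
```

The plunger has bottomed out: about 10 mm of axial travel, with the force rising along its axis. I'll retreat along the same axis.

move_arm:
  rows:
    - [0,0,0,0,1]
    - [-5,-0.4,2.5,0,1]
    - [-20,-1.6,5,0,1]
    - [-40,-3,10,0,1]
    - [-20,0,30,0,1]
    - [0,0,30,0,1]
    - [0,0,0,0,1]
    - [0,0,0,0,1]

```text
time: 12.25
tool_pos: [0.4761, 0.1464, 0.2371]
tool_rot: [3.141, 0.004, -3.064]
contact_force: [1.2, -0.3, 0.1]
opening: 0.0007
grip_force: 0.0
```

```bash
python3 - <<'E'
from door import *
im=vision.read_camera("side").astype(int)
np.set_printoptions(linewidth=200)
s=monitor.observe();print(s["tool_pos"],s["contact_force"],s["time"])
# fin outer edge along a row: predicted column & profile
p=pc("side",pt(.08,.210,.026))/4+off("side");print(p)
r=int(round(p[1]));c=int(p[0]);print(im[r,c-12:c+12].sum(1)//3)
import cv2
# lock: orange pixels
h=(im[:,:,0]-im[:,:,2])
sub=h[175:200,230:255];q=np.argwhere(sub>50);print(q.mean(0)+[175,230] if len(q) else sub.max(), len(q))
for t in(0,.01):print(t,pc("side",pt(.1,.012,.021-t))/4+off("side"))
E
```

```text
[0.47554469 0.14630871 0.23608733] [ 0.71334019 -0.22830128 -0.8280494 ] 12.3
[224.82989111 219.26230268]
[ 99 126 135 131 130 130 114  95  86  81  83  82  80 102 127 135 123 135 147 148 148 148 148 150]
[187.5 240.5] 4
0 [242.60559582 186.99280166]
0.01 [240.11030603 187.9156618 ]
```

```bash
python3 -c "
from cell import workorder
print(workorder.hand_in())"
```

```text
the job is handed in; nothing more can be done
None
```

The job is handed in, though the hand-in returned no verdict: the mushroom pan is inside (centre measured 7 mm or more past the case's centre plane, the tightest margin), the door is against its stop, the lock is fully pressed and the arm is clear.

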